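# Space and hold a painted tile on the setting board

### The job

Pull the drawer of the small wooden box open by its handle and take out the orange spacer. Stand it upright on the setting board, tab up and lengthwise to the fence, centred in the gap behind the one tile that lies far enough from the fence to take it, leaving all three tiles where they lie until it is in and let go. Then push that tile from its near side until tile, spacer and fence are pressed flush together, and finish while still holding the tile pressed against the spacer; leave the other two tiles and everything else on the table undisturbed.

Things in the scene. Friction and masses are not known exactly. Their poses are not given: they have to be found in the camera images.
- cabinet_drawer0_handle (a point): Mid-point of the drawer's bar handle: level steel bar, 11 mm thick, 100 long along this point's y, 35 mm in front of the grey drawer front and 38 mm below the top of the wooden box (240 deep, 200 wide, 110 high); free above and below, so it can be pinched from above. The drawer slides out along this point's -x, roughly towards the robot.
- cabinet_drawer0 (a joint): How far the drawer is out, m: 0 shut, at most 0.166. It starts shut or up to 10 mm out, slides with about 1 N of friction and stays where it is left. The spacer comes clear of the box's top when the drawer is 0.10 or more out.
- spacer_center (a point): Centre of the loose orange plastic spacer, half-way up its 54 mm height: 27 mm above its underside. Below: a bar 16 thick (its x), 70 long (its y), 24 high; on the bar's middle a grip tab 16 thick (x), 30 long (y), 30 high. It stands upright (z up) on the drawer floor near the drawer's front, its y within 0.3 rad of the slide direction; tab free to grasp from above.
- jig: Fixed dark wooden setting board, 200 along its x, 310 along its y, 12 thick; origin under its centre, z up, board top at z = 12 mm. Along its far (+x) edge runs a straight aluminium fence, 20 thick and 16 high above the board, with its face to the tiles at x = +70 mm. The three tiles lie in a row along y between the fence and the robot; between tile and fence is the gap.
- fence_face (a point): Mid-length point of the fence's face that looks to the tiles, 8 mm above the board top; its x points into the fence, its y along it.
- spacer: The same orange spacer, 40 to 85 g; origin at the centre of its underside. The drawer walls around it are 72 mm high above the drawer's floor, 182 mm apart inside.
- tile_bottle_center (a point): Centre of a loose white ceramic tile painted with a green bottle, 80 x 80 x 14 mm, 200 g, lying flat on the board, square to the fence within a few degrees; x points to the fence. It may lie in any of the three places, about 14 mm from its neighbours. Two tiles leave only 3 to 6 mm to the fence, one leaves 26 to 32 mm.
- tile_fruit_center (a point): Centre of a loose white ceramic tile painted with a red and a yellow fruit, 80 x 80 x 14 mm, 200 g, lying flat on the board, square to the fence within a few degrees; x points to the fence. It may lie in any of the three places, about 14 mm from its neighbours. Two tiles leave only 3 to 6 mm to the fence, one leaves 26 to 32 mm.
- tile_jug_center (a point): Centre of a loose white ceramic tile painted with a blue jug, 80 x 80 x 14 mm, 200 g, lying flat on the board, square to the fence within a few degrees; x points to the fence. It may lie in any of the three places, about 14 mm from its neighbours. Two tiles leave only 3 to 6 mm to the fence, one leaves 26 to 32 mm.
- wine_bottle: Green wine bottle, 290 high; a bystander, origin at its underside.
- glue_jar: White glue jar with yellow lid, 75 high; a bystander, origin at its underside.
- water_cup: Empty water glass, 85 high; a bystander, origin at its underside.
- spray: Small clear spray bottle, 120 high; a bystander, origin at its underside.
- flat_brush: Paint brush lying on the table; a bystander, origin at its underside.
- tile_bottle: The same tile; origin at the centre of its underside.
- tile_fruit: The same tile; origin at the centre of its underside.
- tile_jug: The same tile; origin at the centre of its underside.
Not all that is in view belongs to the job. What is shaped like the tile_jug but pink or purple is not meant.

How it is judged:
On the way, in this order (a step that is already met when the one before it is completed fails the run):
1. the drawer is pulled open by 80 mm or more (value of joint cabinet_drawer0 above 0.08 m), for 0.1 s.
2. the spacer stands on the board in the gap behind a tile, let go, with no tile shifted by 8 mm or more (z of spacer_center in the frame of jig between 0.035 and 0.043 m and angle between spacer_center's own z axis and vertical below 0.15 rad and contact force between the fingers and spacer below 0.3 N and x of spacer_center in the frame of jig between 0.03 and 0.067 m and distance of each of tile_bottle_center, tile_fruit_center, tile_jug_center from where it was at the start of the episode below 0.008 m and angle between the x axis of spacer_center and the x axis of jig, either way round below 0.35 rad and linear speed of spacer below 0.02 m/s and (y of spacer_center in the frame of tile_bottle_center between -0.022 and 0.022 m or y of spacer_center in the frame of tile_fruit_center between -0.022 and 0.022 m or y of spacer_center in the frame of tile_jug_center between -0.022 and 0.022 m)), for 0.2 s.
At the end, for the whole second after the job is handed in: Spacer let go, upright on the board and flat to the fence (3 mm, 0.06 rad), within 22 mm of the tile's middle; tile flat, flush on it (4 mm, 0.06 rad); fingers press tile, tile spacer, spacer fence, each over 1 N; other tiles within 5 mm of their start (z of spacer_center in the frame of jig between 0.035 and 0.043 m and angle between spacer_center's own z axis and vertical below 0.15 rad and contact force between the fingers and spacer below 0.3 N and x of spacer_center in the frame of jig between 0.059 and 0.065 m and angle between the x axis of spacer_center and the x axis of jig, either way round below 0.06 rad and contact force between spacer and jig above 1 N and linear speed of spacer below 0.02 m/s and ((y of spacer_center in the frame of tile_bottle_center between -0.022 and 0.022 m and distance of tile_bottle_center from where it was at the start of the episode above 0.003 m and x of tile_bottle_center in the frame of jig between 0.01 and 0.0175 m and z of tile_bottle_center in the frame of jig between 0.015 and 0.022 m and angle between the x axis of tile_bottle_center and the x axis of jig, either way round below 0.06 rad and contact force between tile_bottle and spacer above 1 N and contact force between the fingers and tile_bottle above 1 N and distance of each of tile_fruit_center, tile_jug_center from where it was at the start of the episode below 0.005 m) or (y of spacer_center in the frame of tile_fruit_center between -0.022 and 0.022 m and distance of tile_fruit_center from where it was at the start of the episode above 0.003 m and x of tile_fruit_center in the frame of jig between 0.01 and 0.0175 m and z of tile_fruit_center in the frame of jig between 0.015 and 0.022 m and angle between the x axis of tile_fruit_center and the x axis of jig, either way round below 0.06 rad and contact force between tile_fruit and spacer above 1 N and contact force between the fingers and tile_fruit above 1 N and distance of each of tile_bottle_center, tile_jug_center from where it was at the start of the episode below 0.005 m) or (y of spacer_center in the frame of tile_jug_center between -0.022 and 0.022 m and distance of tile_jug_center from where it was at the start of the episode above 0.003 m and x of tile_jug_center in the frame of jig between 0.01 and 0.0175 m and z of tile_jug_center in the frame of jig between 0.015 and 0.022 m and angle between the x axis of tile_jug_center and the x axis of jig, either way round below 0.06 rad and contact force between tile_jug and spacer above 1 N and contact force between the fingers and tile_jug above 1 N and distance of each of tile_bottle_center, tile_fruit_center from where it was at the start of the episode below 0.005 m))); the arm keeps its last pose, push and grip.
It fails at once if a bystander on the table is shifted by more than 20 mm (the brush 30 mm) (distance of any of wine_bottle, glue_jar, water_cup, spray from where it was at the start of the episode above 0.02 m or distance of flat_brush from where it was at the start of the episode above 0.03 m).
It also fails if it takes over 61 s, if anything falls off the work surface, if the arm or the gripper's body presses on something with over 40 N, if the wrist force passes 120 N, or if a joint passes its speed limit or range.

### The arm

A 6-joint arm with a two-finger parallel gripper is mounted at the origin on the work surface. World frame = base frame: x ahead of the robot, y to its left, z up, the work surface at z = 0. Lengths are in m, angles in rad, forces in N, time in s.
With the tool pointing down it reaches from about 0.25 to 0.775 m from the base axis. Payload 4 kg.
Tool frame: the origin (TCP) lies at the very end of the fingers, on their centre line; the grasp point (between the pads) lies 19 mm behind it (robot.pinch_z is the distance from the TCP to the grasp point, in m); z points along the fingers, y is the line along which they close (so a half turn about z gives the same grasp; the last joint's range is limited). The gripper opens to 94 mm and grips with 3 to 60 N. Pads are 16 mm wide; open, the fingers measure 119 mm over their backs; the gripper's body (75 mm by 177 mm) begins 78 mm behind the grasp point.
Start: joints at [-1.352, 0.087, 1.371, -0, 1.684, -0.103], TCP at [0.174, -0.522, 0.206] pointing down, gripper open.
Joint ranges: [-3.1, 3.1], [-0.76, 2.03], [0.27, 2.55], [-1.08, 4.22], [0.17, 2.65], [-2.57, 2.57]. Speed limits (rad/s): [2.79, 2.79, 3.14, 3.14, 3.14, 3.14].

### API

Orientations are given as [roll, pitch, yaw] about the fixed x, y, z axes, in that order (R = Rz(yaw) Ry(pitch) Rx(roll)).
In Python, from bench import robot gives the robot as it stands.
- The arm moves only by the tool arm_command, never from a script. Its argument "targets" is one flat list of numbers, 7 for each row, row after row: the turn, a rotation vector about the tool's x, y, z in degrees, then the shift along the tool's x, y, z in mm, then the closure, from -1 (fully open) to 1 (shut). In form: [ax, ay, az, x, y, z, hand, ax, ay, az, x, y, z, hand, ...]. A call has 1 to 20 rows; each row is the pose to reach, as a shift and turn from the pose commanded when the call began, along the tool's axes at that moment; what a row does not reach only later rows make up. A row lasts 1/10 s, in which the tool goes at most 50 mm and 8.59 degrees, less where a joint would pass 70% of its speed; a pose out of reach is approached as far as the arm can. A call with a gripper value outside its range is refused whole. The fingers move at their own pace and stop on an object; the grip force is fixed at half the most. Time passes only in rows, so rows that repeat a pose let the fingers close. It gives the time, the measured TCP pose, the force, the opening and the grip force at its end, in the units of the state.
- robot.get_obs(): the state, without advancing time (a new reading comes with each control period).
- robot.snapshot(name): name is "side" or "top" or "wrist"; returns a dict with "color" (400x640x3 uint8, red, green, blue), "range_z" (400x640 float32, m along the optical axis (not along the pixel's ray), 0 where there is no reading), "fx", "fy", "cx", "cy" (pixels), "T" (4x4, takes a point from camera to world coordinates); the wrist camera has in their place "T_tool_cam" (4x4, takes a point from camera to tool coordinates, whose origin is the TCP and whose axes are the flange's). Camera axes: x right, y down, z forward; pixel columns grow to the right and rows downward; lengths in m; the calibration is good to about 2 mm. A picture is of the moment at which its call begins: read the wrist's pose just before it.
- robot.close_job(): hands the job in; it is judged then, once.
The state is a dict: "time": time; "joint_positions": joint angles; "qvel": joint speeds; "joint_torque": joint torques, N m; "tool_pos": TCP position; "ee_rot": TCP orientation; "wrist_force": force on the tool from outside, world axes, zero at the start; "wrist_torque": the same for the moment, N m; "width": finger opening in m; "finger_force": force on a finger pad.
Only numpy, scipy, OpenCV 4.12 (cv2) and the standard library are available. Lean on these libraries where they do the work, as an engineer would, in place of code of your own. Each camera call takes 0.05 s, during which the arm holds its last target. There are 200 camera calls.

## Working session

There is one attempt and no reset: what is moved stays moved. The work goes in short steps, Python scripts to look and compute and a tool call to move; the robot and the scene stay as the last step left them, time stands still between calls to the robot, and variables do not carry over. Pictures are saved under pics/ and viewed, at most 10 in all, crops included, and the job is handed in when it is done.

Besides the shell and the picture viewer there is one more tool, called after "Emit:" as a command line: name --argument value ..., lists and objects as JSON in quotes. arm_command: Moves the arm, as the interface text tells. Its arguments: {"type":"object","properties":{"targets":{"type":"array"}},"required":["targets"]}

```bash
mkdir -p pics
cat > h.py <<'E'
import numpy as np, cv2
from bench import robot
from scipy.spatial.transform import Rotation as R
def snap(n):
    o=robot.get_obs(); s=robot.snapshot(n)
    if 'T' not in s:
        T=np.eye(4);T[:3,:3]=R.from_euler('xyz',o['ee_rot']).as_matrix();T[:3,3]=o['tool_pos']
        s['T']=T@s['T_tool_cam']
    return s
def cloud(s):
    z=s['range_z'];v,u=np.mgrid[:z.shape[0],:z.shape[1]]
    p=np.stack([(u-s['cx'])/s['fx']*z,(v-s['cy'])/s['fy']*z,z],-1)
    return p@s['T'][:3,:3].T+s['T'][:3,3]
def ray(s,u,v,h):
    d=s['T'][:3,:3]@np.array([(u-s['cx'])/s['fx'],(v-s['cy'])/s['fy'],1]);o=s['T'][:3,3]
    return o+d*(h-o[2])/d[2]
def save(s,f): cv2.imwrite('pics/'+f,s['color'][...,::-1])
E
python3 - <<'E'
from h import *
print(robot.get_obs())
for n in('top','side'):
    s=snap(n);save(s,n+'0.png');np.savez(n+'0.npz',**{k:s[k] for k in s});print(n,s['T'].round(3).tolist(),s['fx'],s['cx'],s['cy'])
E
```

```text
{'time': 0.0, 'joint_positions': array([-1.35212877e+00,  8.79424622e-02,  1.37222554e+00, -2.47347476e-06,
        1.68354442e+00, -1.03109045e-01]), 'qvel': array([ 0.00115985, -0.00069315,  0.00063337,  0.00128622,  0.00034062,
       -0.00025726]), 'joint_torque': array([-5.48999815e-04, -3.40176308e+01, -3.02433836e+01,  7.17220595e-02,
        3.27058334e-02, -1.78285782e-04]), 'tool_pos': array([ 0.17381489, -0.52126137,  0.20432556]), 'ee_rot': array([-3.13948389e+00, -2.15734373e-04,  3.21776094e-01]), 'wrist_force': array([ 0.07361451, -0.56097504, -0.81959774]), 'wrist_torque': array([-0.01720272,  0.01345705,  0.00713024]), 'finger_force': 0.0, 'width': 0.0939485211049149}
top [[-0.007, -0.996, 0.085, 0.434], [-1.0, 0.006, -0.02, 0.008], [0.019, -0.085, -0.996, 1.4], [0.0, 0.0, 0.0, 1.0]] 401.9548827764134 317.22589766981224 193.13024279764485
side [[0.969, -0.132, 0.207, 0.272], [-0.245, -0.563, 0.789, -1.209], [0.013, -0.816, -0.578, 0.939], [0.0, 0.0, 0.0, 1.0]] 439.3365245111773 313.4383905215697 204.65470647210822
```

View pics/top0.png

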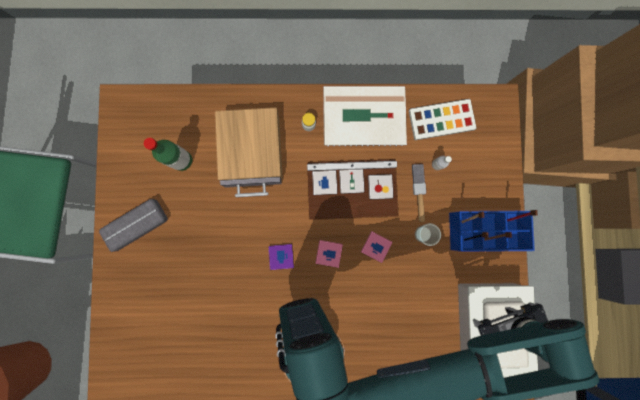

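View pics/side0.png

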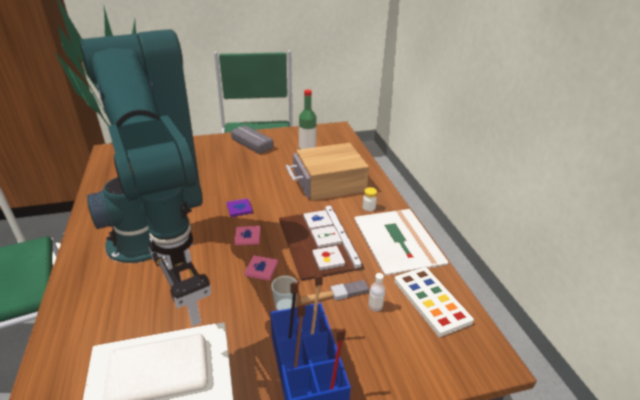

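The top view shows the box at cols 215–280, rows 110–185, with its handle near (252,190). The board is at (308–397, 160–218) with the fence along row 165. The tiles are jug (324,182), bottle (351,181) and fruit (380,187), and fruit lies farthest from the fence. The side view agrees with this layout.

Run:
```python
from h import *
s=dict(np.load('top0.npz'));P=cloud(s)
ok=s['range_z']>0
def rect(m,n):
    m=m.astype(np.uint8);k,l,st,c=cv2.connectedComponentsWithStats(m)
    i=1+np.argmax(st[1:,4]);q=P[l==i]
    r=cv2.minAreaRect(q[:,:2].astype(np.float32));print(n,st[i],r,cv2.boxPoints(r).round(3).tolist(),np.median(q[:,2]).round(4))
win=lambda a,b,c,d:np.pad(np.ones((d-c,b-a),bool),((c,400-d),(a,640-b)))
rect(win(205,290,100,200)&(abs(P[...,2]-.11)<.012),'box')
h=win(225,280,183,200)&(P[...,2]>.045)&(P[...,2]<.09)
print('handle',[ (v,P[v,225:280][h[v,225:280]].round(3)[::4].tolist()) for v in range(186,198)])
rect(win(300,400,155,175)&(P[...,2]>.022)&(P[...,2]<.04)&(s['color'].min(-1)>150),'fence')
w=(s['color'].min(-1)>140)
for n,a,b in(('jug',308,338),('bot',338,366),('fruit',367,396)):
    rect(win(a,b,169,205)&w,n)
print(ray(s,309,169,.028),ray(s,396,168,.028))
```

```text
box [ 215  108   66   77 4360] ((0.6988286972045898, 0.20751532912254333), (0.24196337163448334, 0.20055526494979858), 3.1774165630340576) [[0.5720000267028809, 0.3009999990463257], [0.5839999914169312, 0.10100000351667404], [0.824999988079071, 0.11400000005960464], [0.8140000104904175, 0.3140000104904175]] 0.1103
handle [(186, [[0.574, 0.29, 0.054], [0.574, 0.277, 0.052], [0.571, 0.246, 0.076], [0.571, 0.158, 0.075]]), (187, [[0.568, 0.246, 0.076], [0.567, 0.157, 0.077]]), (188, [[0.564, 0.246, 0.078], [0.564, 0.157, 0.078]]), (189, [[0.561, 0.243, 0.073], [0.561, 0.155, 0.072]]), (190, [[0.558, 0.243, 0.074], [0.557, 0.154, 0.077]]), (191, [[0.554, 0.242, 0.08], [0.554, 0.154, 0.076]]), (192, [[0.552, 0.244, 0.071], [0.551, 0.151, 0.074]]), (193, [[0.548, 0.243, 0.074], [0.548, 0.2, 0.078], [0.548, 0.187, 0.076], [0.547, 0.173, 0.078], [0.548, 0.161, 0.075], [0.547, 0.147, 0.081]]), (194, [[0.545, 0.25, 0.073], [0.545, 0.236, 0.074], [0.544, 0.223, 0.079], [0.544, 0.21, 0.077], [0.545, 0.197, 0.074], [0.544, 0.183, 0.081], [0.545, 0.171, 0.072], [0.545, 0.158, 0.072], [0.544, 0.144
[... 1019 characters left out ...]
340 169  24  24 492] ((0.5237230658531189, -0.10000951588153839), (0.10230880230665207, 0.26287809014320374), 61.0311279296875) [[0.3840000033378601, -0.08100000023841858], [0.6140000224113464, -0.20800000429153442], [0.6629999876022339, -0.11900000274181366], [0.4339999854564667, 0.00800000037997961]] 0.026
fruit [369 175  24  24 424] ((0.5717514753341675, -0.23789122700691223), (0.07963181287050247, 0.07880327850580215), 1.752893090248108) [[0.531000018119812, -0.20000000298023224], [0.5329999923706055, -0.27799999713897705], [0.6129999756813049, -0.2759999930858612], [0.6100000143051147, -0.19699999690055847]] 0.0262
[0.63362618 0.00850184 0.028     ] [ 0.63572973 -0.2922702   0.028     ]
```

```bash
cat >> h.py <<'E'
def row(x,y,z,yaw):
    o=robot.get_obs();A=R.from_euler('xyz',o['ee_rot']);B=R.from_euler('xyz',[np.pi,0,yaw])
    print('row',np.degrees((A.inv()*B).as_rotvec()).round(2),(A.inv().apply(np.array([x,y,z])-o['tool_pos'])*1000).round(1))
E
python3 -c "
from h import *
row(.50,.19,.25,1.626)"
```

```text
row [ -0.09  -0.08 -74.73] [ 534.4 -571.7  -44.3]
```

Emit:
arm_command --targets '[0, 0, -74.7, 534, -572, -44, 0.4, 0, 0, -74.7, 534, -572, -44, 0.4, 0, 0, -74.7, 534, -572, -44, 0.4, 0, 0, -74.7, 534, -572, -44, 0.4, 0, 0, -74.7, 534, -572, -44, 0.4, 0, 0, -74.7, 534, -572, -44, 0.4, 0, 0, -74.7, 534, -572, -44, 0.4, 0, 0, -74.7, 534, -572, -44, 0.4, 0, 0, -74.7, 534, -572, -44, 0.4, 0, 0, -74.7, 534, -572, -44, 0.4, 0, 0, -74.7, 534, -572, -44, 0.4, 0, 0, -74.7, 534, -572, -44, 0.4, 0, 0, -74.7, 534, -572, -44, 0.4, 0, 0, -74.7, 534, -572, -44, 0.4, 0, 0, -74.7, 534, -572, -44, 0.4, 0, 0, -74.7, 534, -572, -44, 0.4, 0, 0, -74.7, 534, -572, -44, 0.4, 0, 0, -74.7, 534, -572, -44, 0.4, 0, 0, -74.7, 534, -572, -44, 0.4]'

```text
time: 2.0
tool_pos: [0.4992, 0.1888, 0.2492]
ee_rot: [-3.141, 0.001, 1.625]
wrist_force: [0.3, -0.2, -0.2]
width: 0.0282
finger_force: 0.0
```

Run:
```python
from h import *
s=snap('wrist');save(s,'w1.png');P=cloud(s)
o=robot.get_obs();print(o['tool_pos'],o['ee_rot'],o['width'],s['T'].round(3).tolist())
h=(P[...,2]>.062)&(P[...,2]<.092)&(P[...,0]>.50)&(P[...,0]<.6)&(abs(P[...,1]-.2)<.07)&(s['range_z']>0)
k,l,st,c=cv2.connectedComponentsWithStats(h.astype(np.uint8))
for i in range(1,k):
    if st[i,4]>60:
        q=P[l==i];r=cv2.minAreaRect(q[:,:2].astype(np.float32));print(st[i],r,cv2.boxPoints(r).round(3).tolist(),np.percentile(q[:,2],[5,50,95]).round(4))
```

```text
[0.49926445 0.18857365 0.24943332] [-3.14135029e+00  4.90478011e-04  1.62404776e+00] 0.028205904889069728 [[0.999, 0.051, 0.014, 0.494], [0.053, -0.96, -0.275, 0.27], [-0.001, 0.275, -0.961, 0.428], [0.0, 0.0, 0.0, 1.0]]
[ 350  128   40  111 1540] ((0.5610994696617126, 0.19864478707313538), (0.041202519088983536, 0.13950249552726746), 3.0507309436798096) [[0.5370000004768372, 0.2669999897480011], [0.5440000295639038, 0.12800000607967377], [0.5849999785423279, 0.12999999523162842], [0.578000009059906, 0.26899999380111694]] [0.0669 0.0757 0.0886]
[399 129   6  63  92] ((0.5975585579872131, 0.23152866959571838), (0.0026586155872792006, 0.0753781646490097), 3.0091309547424316) [[0.593999981880188, 0.26899999380111694], [0.5979999899864197, 0.1940000057220459], [0.6010000109672546, 0.1940000057220459], [0.597000002861023, 0.26899999380111694]] [0.086  0.0875 0.0887]
```

View pics/w1.png

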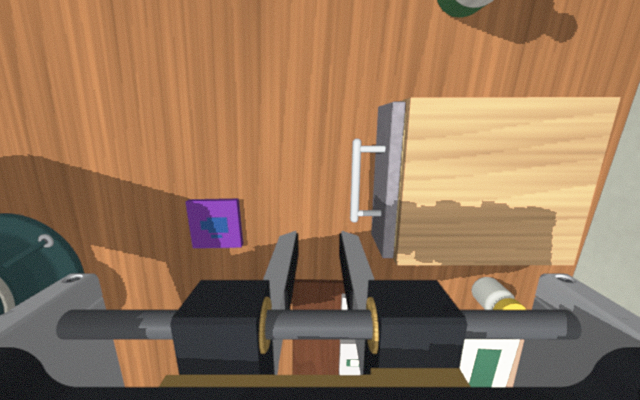

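The wrist view shows the handle bar at cols 351–360, rows 140–221, parallel to the camera columns, so the yaw fits. The drawer front's near edge is at col ~375.

Run:
```python
from h import *
s=snap('wrist')
for p in((355.5,141),(355.5,180),(355.5,220)):print(ray(s,*p,.0775))
P=cloud(s);print(P[180,346:380,:].round(3).tolist())
a=ray(s,355.5,180,.0775);row(a[0],.198,.062,1.626)
```

```text
[0.54118322 0.25156447 0.0775    ]
[0.54555182 0.20291472 0.0775    ]
[0.55040336 0.14888667 0.0775    ]
[[0.542, 0.187, -0.0], [0.544, 0.187, -0.001], [0.545, 0.187, -0.001], [0.547, 0.188, -0.0], [0.548, 0.188, -0.001], [0.54, 0.202, 0.073], [0.541, 0.202, 0.075], [0.543, 0.202, 0.076], [0.544, 0.202, 0.076], [0.545, 0.203, 0.077], [0.546, 0.203, 0.077], [0.548, 0.203, 0.077], [0.549, 0.203, 0.076], [0.55, 0.203, 0.075], [0.564, 0.189, 0.0], [0.566, 0.188, -0.001], [0.567, 0.189, 0.001], [0.569, 0.189, -0.001], [0.57, 0.189, -0.001], [0.572, 0.189, -0.0], [0.573, 0.189, -0.0], [0.575, 0.189, -0.002], [0.577, 0.189, -0.001], [0.578, 0.189, -0.0], [0.579, 0.19, 0.0], [0.581, 0.189, -0.001], [0.583, 0.189, -0.001], [0.584, 0.19, -0.001], [0.582, 0.193, 0.02], [0.581, 0.195, 0.029], [0.581, 0.196, 0.034], [0.581, 0.197, 0.04], [0.581, 0.199, 0.047], [0.581, 0.2, 0.052]]
row [ 0.01  0.01 -0.13] [  7.   46.6 187.7]
```

Emit:
arm_command --targets '[0, 0, 0, 7, 46.5, 50, 0.4, 0, 0, 0, 7, 46.5, 90, 0.4, 0, 0, 0, 7, 46.5, 130, 0.4, 0, 0, 0, 7, 46.5, 165, 0.4, 0, 0, 0, 7, 46.5, 193, 0.4, 0, 0, 0, 7, 46.5, 193, 0.4, 0, 0, 0, 7, 46.5, 193, 1, 0, 0, 0, 7, 46.5, 193, 1, 0, 0, 0, 7, 46.5, 193, 1, 0, 0, 0, 7, 46.5, 193, 1]'

```text
time: 3.1
tool_pos: [0.5473, 0.1994, 0.0594]
ee_rot: [3.137, -0.0, 1.625]
wrist_force: [-0.2, -1.3, 6.2]
width: 0.0102
finger_force: 30.0
```

Emit:
arm_command --targets '[0, 0, 0, 0, -15, 0, 1, 0, 0, 0, 0, -35, 0, 1, 0, 0, 0, 0, -60, 0, 1, 0, 0, 0, 0, -85, 0, 1, 0, 0, 0, 0, -110, 0, 1, 0, 0, 0, 0, -130, 0, 1, 0, 0, 0, 0, -142, 0, 1, 0, 0, 0, 0, -142, 0, 1, 0, 0, 0, 0, -142, 0, 0.4, 0, 0, 0, 0, -142, 0, 0.4, 0, 0, 0, 0, -142, -30, 0.4, 0, 0, 0, 0, -142, -80, 0.4, 0, 0, 0, 0, -142, -130, 0.4, 0, 0, 0, 0, -142, -180, 0.4, 0, 0, 0, 0, -142, -180, 0.4]'

```text
time: 4.6
tool_pos: [0.4074, 0.1928, 0.2448]
ee_rot: [3.127, -0.004, 1.626]
wrist_force: [0.1, -0.2, 0.4]
width: 0.0281
finger_force: 0.0
```

Run:
```python
from h import *
s=snap('wrist');save(s,'w2.png');P=cloud(s);np.savez('w2.npz',**{k:s[k] for k in s})
def find(s):
    P=cloud(s);hsv=cv2.cvtColor(s['color'],cv2.COLOR_RGB2HSV)
    m=((hsv[...,0]<18)&(hsv[...,1]>190)&(hsv[...,2]>130)&(s['range_z']>0)&(P[...,0]>.4)&(abs(P[...,1]-.2)<.12))
    k,l,st,c=cv2.connectedComponentsWithStats(m.astype(np.uint8))
    for i in range(1,k):
        if st[i,4]>40:
            q=P[l==i];print(st[i],q.min(0).round(3),q.max(0).round(3))
            zt=np.percentile(q[:,2],97);t=q[q[:,2]>zt-.006];r=cv2.minAreaRect(t[:,:2].astype(np.float32));print('tab',zt,r,cv2.boxPoints(r).round(3).tolist(),t.mean(0))
            b=q[(q[:,2]<zt-.025)&(q[:,2]>zt-.035)]
            if len(b)>10:r=cv2.minAreaRect(b[:,:2].astype(np.float32));print('bar',r,cv2.boxPoints(r).round(3).tolist())
find(s);print('top');find(snap('top'))
```

```text
top
[249 202  13   5  42] [0.505 0.167 0.045] [0.518 0.21  0.081]
tab 0.08027262628195296 ((0.5112038850784302, 0.18023112416267395), (0.026394328102469444, 0.01300322636961937), 89.44104766845703) [[0.5049999952316284, 0.16699999570846558], [0.5180000066757202, 0.16699999570846558], [0.5180000066757202, 0.19300000369548798], [0.5049999952316284, 0.19300000369548798]] [0.51109138 0.18057443 0.07737688]
```

View pics/w2.png

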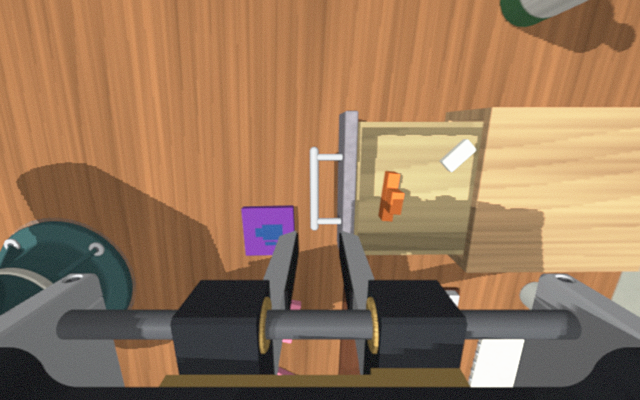

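The drawer is out about 0.14 m. The orange spacer shows at (380–403, 171–221), with its tab about (390–403, 190–213) and its long side roughly along world y. A white decoy lies at (459,155).

Run:
```python
from h import *
s=dict(np.load('w2.npz'));P=cloud(s);c=s['color'].astype(int)
print(c[200,385:402].tolist()[::4],P[200,380:406].round(3).tolist()[::3])
m=(c[...,0]-c[...,2]>110)&(c[...,0]>1.7*c[...,1])
m[:, :375]=0;m[:,410:]=0;m[:165]=0;m[230:]=0
q=P[m&(s['range_z']>0)];print(len(q),q.min(0),q.max(0))
for lo,hi in((.06,.085),(.03,.05)):
    t=q[(q[:,2]>lo)&(q[:,2]<hi)]
    r=cv2.minAreaRect(t[:,:2].astype(np.float32));print(len(t),r,np.median(t,0))
print(np.histogram(q[:,2],bins=20))
```

```text
[[176, 95, 49], [178, 96, 46], [217, 115, 54], [208, 112, 58], [207, 111, 55]] [[0.504, 0.17, 0.022], [0.504, 0.174, 0.038], [0.505, 0.178, 0.051], [0.505, 0.182, 0.064], [0.506, 0.185, 0.076], [0.51, 0.185, 0.075], [0.514, 0.185, 0.075], [0.518, 0.185, 0.076], [0.541, 0.172, 0.021]]
510 [0.50398885 0.14650192 0.02489778] [0.51923257 0.21543206 0.07733553]
234 ((0.5119130611419678, 0.18082720041275024), (0.02947510965168476, 0.01452580839395523), 88.93401336669922) [0.50993574 0.17981273 0.07498782]
212 ((0.511745810508728, 0.18095745146274567), (0.06887096166610718, 0.013808606192469597), 88.28495788574219) [0.50592535 0.17900071 0.04429823]
(array([ 10,  14,  12,  15,  18,  20,  18,  90,  33,  10,  12,  11,  11,
        12,   9,   9,  12,  14,  48, 132]), array([0.02489778, 0.02751966, 0.03014155, 0.03276344, 0.03538533,
       0.03800722, 0.0406291 , 0.04325099, 0.04587288, 0.04849477,
       0.05111665, 0.05373854, 0.05636043, 0.05898232, 0.06160421,
       0.06422609, 0.06684798, 0.06946987, 0.07209176, 0.07471364,
       0.07733553]))
```

```bash
python3 -c "
from h import *
print(robot.get_obs()['tool_pos'],robot.get_obs()['ee_rot'])
row(.512,.181,.050,1.546)"
```

```text
[0.4046615  0.19179745 0.23764511] [ 3.13870735e+00 -7.99585823e-04  1.62558597e+00]
row [ 0.16 -0.05  4.56] [-16.8 106.  187.9]
```

Emit:
arm_command --targets '[0, 0, 4.5, -8, 50, 20, 0.15, 0, 0, 4.5, -17, 100, 40, 0.15, 0, 0, 4.5, -17, 106, 80, 0.15, 0, 0, 4.5, -17, 106, 120, 0.15, 0, 0, 4.5, -17, 106, 155, 0.15, 0, 0, 4.5, -17, 106, 178, 0.15, 0, 0, 4.5, -17, 106, 187, 0.15, 0, 0, 4.5, -17, 106, 187, 0.15, 0, 0, 4.5, -17, 106, 187, 1, 0, 0, 4.5, -17, 106, 187, 1, 0, 0, 4.5, -17, 106, 187, 1]'

```text
time: 5.8
tool_pos: [0.5118, 0.1806, 0.0512]
ee_rot: [3.138, -0.001, 1.547]
wrist_force: [-0.6, 0.2, -0.7]
width: 0.0194
finger_force: 0.1
```

Emit:
arm_command --targets '[0, 0, 0, 0, 0, 0, 1, 0, 0, 0, 0, 0, 0, 1, 0, 0, 0, 0, 0, -20, 1, 0, 0, 0, 0, 0, -60, 1, 0, 0, 0, 0, 0, -105, 1, 0, 0, 0, 0, 0, -150, 1, 0, 0, -1, 0, 0, -170, 1, 0, 0, -2, -40, 5, -175, 1, 0, 0, -3, -85, 10, -175, 1, 0, 0, -3, -130, 15, -175, 1, 0, 0, -3, -175, 20, -175, 1, 0, 0, -3, -220, 25, -175, 1, 0, 0, -3, -265, 30, -175, 1, 0, 0, -3, -310, 35, -175, 1, 0, 0, -3, -355, 40, -175, 1, 0, 0, -3, -400, 45, -175, 1, 0, 0, -3, -440, 50, -175, 1, 0, 0, -3, -470, 50, -175, 1, 0, 0, -3, -470, 50, -175, 1]'

```text
time: 7.7
tool_pos: [0.5485, -0.2946, 0.2229]
ee_rot: [-3.139, 0.0, 1.594]
wrist_force: [-0.1, 0.3, -1.1]
width: 0.0159
finger_force: 30.0
```

Run:
```python
from h import *
s=snap('wrist');save(s,'w3.png');np.savez('w3.npz',**{k:s[k] for k in s})
o=robot.get_obs();print(o['tool_pos'],o['ee_rot'],o['width'],o['finger_force'])
```

```text
[ 0.54881439 -0.29234027  0.22329829] [-3.13997286e+00 -1.18478946e-03  1.59623976e+00] 0.015716477372256905 29.999688863754272
```

View pics/w3.png

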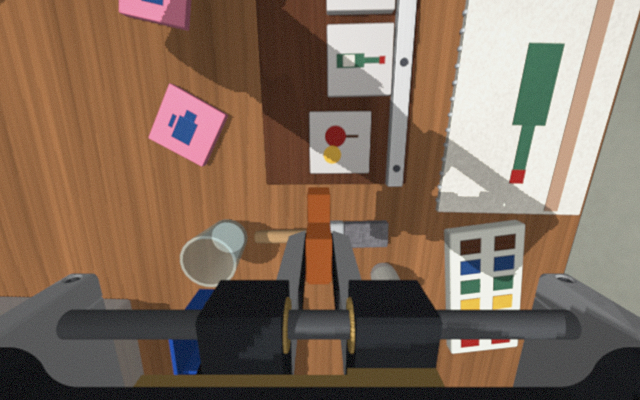

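The spacer is held upright at (305–332, 187–283). The fruit tile is at (309–371, 111–173) and the fence at cols ~387–410.

Run:
```python
from h import *
s=dict(np.load('w3.npz'));P=cloud(s);c=s['color'].astype(int);ok=s['range_z']>0
w=np.zeros((400,640),bool);w[100:182,295:376]=1
m=w&(abs(P[...,2]-.026)<.006)&(P[...,0]<.622)&(P[...,0]>.522)
k,l,st,ce=cv2.connectedComponentsWithStats(m.astype(np.uint8));i=1+np.argmax(st[1:,4])
# tile by brightness/satur. contour
hsv=cv2.cvtColor(s['color'],cv2.COLOR_RGB2HSV);m2=w&((hsv[...,2]>150)|(hsv[...,1]>205)&(hsv[...,2]>120))
m2=w&(hsv[...,2]>130)
k,l,st,ce=cv2.connectedComponentsWithStats(m2.astype(np.uint8));i=1+np.argmax(st[1:,4])
cn=max(cv2.findContours((l==i).astype(np.uint8),0,2)[0],key=cv2.contourArea)
bp=cv2.boxPoints(cv2.minAreaRect(cn));W=np.array([ray(s,*p,.026)for p in bp]);print(bp.round(1).tolist(),W.round(4).tolist(),W.mean(0))
for i in range(4):e=W[(i+1)%4]-W[i];print(np.linalg.norm(e),np.degrees(np.arctan2(e[1],e[0])))
# fence face: per row first fence-height pixel
for v in(60,100,120,140,160):
    r=[u for u in range(372,420) if abs(P[v,u,2]-.028)<.005 and hsv[v,u,1]<60 and hsv[v,u,2]>100]
    print(v,r[0],r[-1],ray(s,r[0]-.5,v,.028).round(4),ray(s,r[-1]+.5,v,.028).round(4))
o=(c[...,0]-c[...,2]>90)&(c[...,0]>1.6*c[...,1])&(P[...,2]>.15)&ok;o[:, :295]=0;o[:,345:]=0;o[295:]=0
q=P[o];print(len(q),q.min(0),q.max(0),np.histogram(q[:,2],8))
t=q[(q[:,2]>.19)];r=cv2.minAreaRect(t[:,:2].astype(np.float32));print(r)
```

```text
[[309.0, 112.0], [370.0, 112.0], [370.0, 173.0], [309.0, 173.0]] [[0.5333, -0.1993, 0.026], [0.6116, -0.1975, 0.026], [0.6174, -0.2763, 0.026], [0.5343, -0.2783, 0.026]] [ 0.57415047 -0.23783326  0.026     ]
0.07832768623630407 1.307422876789645
0.0790803855815583 -85.76123998460541
0.0830951163872287 -178.66811027473665
0.07901570638955974 90.78292443784184
60 385 411 [ 0.6244 -0.1371  0.028 ] [ 0.6573 -0.1363  0.028 ]
100 393 408 [ 0.6386 -0.1825  0.028 ] [ 0.6587 -0.1821  0.028 ]
120 391 406 [ 0.6383 -0.2067  0.028 ] [ 0.6589 -0.2063  0.028 ]
140 390 405 [ 0.6394 -0.2318  0.028 ] [ 0.6603 -0.2313  0.028 ]
160 389 403 [ 0.6405 -0.2579  0.028 ] [ 0.6605 -0.2575  0.028 ]
2214 [ 0.53912093 -0.3294926   0.19411015] [ 0.55662875 -0.25941604  0.2493214 ] (array([  24,   40,   44,  724,   62,   79,   75, 1166]), array([0.19411015, 0.20101155, 0.20791296, 0.21481437, 0.22171577,
       0.22861718, 0.23551858, 0.24241999, 0.2493214 ]))
((0.5478736162185669, -0.294486403465271), (0.016049306839704514, 0.0700504258275032), 1.2450116872787476)
```

```bash
python3 -c "
from h import *
row(.6274,-.236,.080,1.606)"
```

```text
row [-0.09 -0.07 -0.56] [ 54.2  80.2 143.2]
```

Emit:
arm_command --targets '[0, 0, -0.6, 27, 40, 10, 1, 0, 0, -0.6, 54, 80, 40, 1, 0, 0, -0.6, 54, 80, 80, 1, 0, 0, -0.6, 54, 80, 115, 1, 0, 0, -0.6, 54, 80, 136, 1, 0, 0, -0.6, 54, 80, 143, 1, 0, 0, -0.6, 54, 80, 143, 1]'

```text
time: 8.45
tool_pos: [0.6274, -0.233, 0.0805]
ee_rot: [-3.14, -0.001, 1.611]
wrist_force: [-0.5, -0.2, -0.7]
width: 0.0155
finger_force: 30.0
```

Run:
```python
from h import *
s=snap('wrist');save(s,'w4.png');np.savez('w4.npz',**{k:s[k] for k in s})
o=robot.get_obs();print(o['tool_pos'],o['ee_rot'],o['width'],o['finger_force'])
```

```text
[ 0.62827929 -0.23379778  0.08238913] [3.14072230e+00 2.82368060e-04 1.61069576e+00] 0.015463639640230691 29.999652206897736
```

View pics/w4.png

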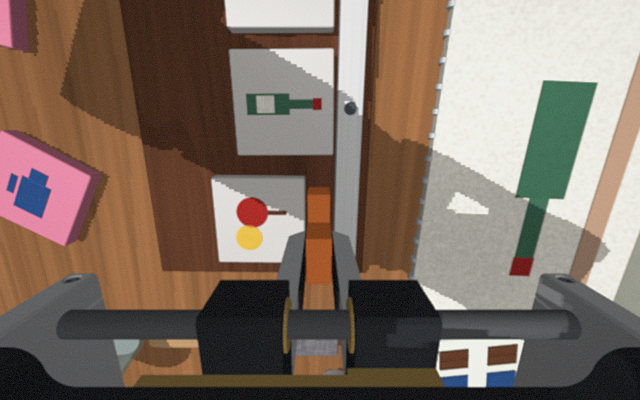

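The spacer (306–332, 187–283) hangs over the gap. The fruit tile's far edge is at col ~306 and the fence face at col ~336.

Run:
```python
from h import *
s=dict(np.load('w4.npz'));P=cloud(s);c=s['color'].astype(int);ok=s['range_z']>0
for v in(178,184,192,205,220):print(v,[(u,tuple(c[v,u])) for u in (302,304,306,308)] if 0 else '',''.join('%d'%(c[v,u].min()//26) for u in range(298,345)),P[v,298:345:2,2].round(3).tolist() if v==184 else '')
for v in(60,100,140,180,200,220):
    u0=next(u for u in range(325,360) if c[v,u].min()>90 and abs(P[v,u,2]-.028)<.006);print(v,u0,ray(s,u0-.5,v,.028).round(4))
for v in(180,184,190,210,230):
    u0=max(u for u in range(270,312) if c[v,u].min()>100 and abs(P[v,u,2]-.026)<.006);print(v,u0,ray(s,u0+.5,v,.026).round(4))
o=(c[...,0]-c[...,2]>90)&(c[...,0]>1.6*c[...,1])&(P[...,2]>.045)&ok;o[:, :300]=0;o[:,345:]=0;o[295:]=0;o[:180]=0
q=P[o];print(q.min(0),q.max(0),np.percentile(q[:,2],[1,99]));r=cv2.minAreaRect(q[q[:,2]<.088][:,:2].astype(np.float32));print(r,cv2.minAreaRect(q[:,:2].astype(np.float32)))
```

```text
178  44444432111011111101111110111111110113555555555 
184  55555532111101110110111111111101111023555555555 [0.025, 0.025, 0.025, 0.024, 0.012, 0.011, 0.012, 0.012, 0.009, 0.012, 0.013, 0.012, 0.011, 0.011, 0.011, 0.011, 0.012, 0.012, 0.012, 0.027, 0.027, 0.028, 0.027, 0.028]
192  55555442101110011111111111110111111124555555555 
205  55555542111111111111111111111111111134555555555 
220  87777642111111111111111111111111111235555555555 
60 325 [ 0.6262 -0.1056  0.028 ]
100 325 [ 0.6275 -0.1339  0.028 ]
140 325 [ 0.6289 -0.1645  0.028 ]
180 335 [ 0.6389 -0.1971  0.028 ]
200 335 [ 0.6398 -0.2145  0.028 ]
220 334 [ 0.64   -0.2328  0.028 ]
180 304 [ 0.6135 -0.1985  0.026 ]
184 304 [ 0.6136 -0.2019  0.026 ]
190 304 [ 0.6137 -0.2072  0.026 ]
210 304 [ 0.6142 -0.2252  0.026 ]
230 304 [ 0.6147 -0.244   0.026 ]
[ 0.61761763 -0.2673588   0.05617292] [ 0.63600874 -0.19768713  0.10688573] [0.06191562 0.10598028]
((0.6267803907394409, -0.2326497733592987), (0.01572469435632229, 0.06988479942083359), 2.373228073120117) ((0.6268334984779358, -0.23264756798744202), (0.015830980613827705, 0.06988479942083359), 2.373228073120117)
```

Emit:
arm_command --targets '[0, 0, 0, -5, 0, 8, 1, 0, 0, 0, -5, 0, 18, 1, 0, 0, 0, -5, 0, 26, 1, 0, 0, 0, -5, 0, 32, 1, 0, 0, 0, -5, 0, 36, 1, 0, 0, 0, -5, 0, 38, 1, 0, 0, 0, -5, 0, 39, 1, 0, 0, 0, -5, 0, 39, 1]'

```text
time: 9.3
tool_pos: [0.6282, -0.2395, 0.0426]
ee_rot: [3.141, 0.0, 1.61]
wrist_force: [0.1, 0.3, -1.1]
width: 0.0155
finger_force: 30.0
```

Emit:
arm_command --targets '[0, 0, 0, 0, 0, 1, 1, 0, 0, 0, 0, 0, 1.5, 1, 0, 0, 0, 0, 0, 1.5, 1]'

```text
time: 9.6
tool_pos: [0.6282, -0.2395, 0.0412]
ee_rot: [3.141, 0.0, 1.61]
wrist_force: [-0.2, 1.1, -0.7]
width: 0.0154
finger_force: 30.0
```

Emit:
arm_command --targets '[0, 0, 0, 0, 0, 0.7, 1, 0, 0, 0, 0, 0, 1.3, 1, 0, 0, 0, 0, 0, 1.3, 1]'

```text
time: 9.9
tool_pos: [0.6282, -0.2396, 0.0411]
ee_rot: [3.141, 0.001, 1.61]
wrist_force: [-1.5, 0.6, 5.3]
width: 0.0156
finger_force: 30.0
```

Emit:
arm_command --targets '[0, 0, 0, 0, 0, -1, 0.3, 0, 0, 0, 0, 0, -1, 0.3, 0, 0, 0, 0, 0, -1, 0.3, 0, 0, 0, 0, 0, -1, 0.3, 0, 0, 0, 0, 0, -10, 0.3, 0, 0, 0, 0, 0, -35, 0.3, 0, 0, 0, 0, 0, -75, 0.3, 0, 0, 0, 0, 0, -115, 0.3, 0, 0, 0, 0, -50, -140, 0.3, 0, 0, 0, 0, -100, -150, 0.3, 0, 0, 0, 0, -130, -150, 0.3, 0, 0, 0, 0, -130, -150, 0.3]'

```text
time: 11.1
tool_pos: [0.4951, -0.2447, 0.1917]
ee_rot: [3.141, 0.002, 1.607]
wrist_force: [-0.2, 0.5, 0.2]
width: 0.0329
finger_force: 0.0
```

Run:
```python
from h import *
s=snap('wrist');save(s,'w5.png');np.savez('w5.npz',**{k:s[k] for k in s})
o=robot.get_obs();print(o['tool_pos'],o['ee_rot'],o['width'],o['finger_force'])
P=cloud(s);c=s['color'].astype(int);m=(c[...,0]-c[...,2]>90)&(c[...,0]>1.6*c[...,1])&(P[...,2]>.02)&(P[...,2]<.075)&(P[...,0]>.6)&(abs(P[...,1]+.238)<.06)
q=P[m];print(len(q),q.max(0),cv2.minAreaRect(q[:,:2].astype(np.float32)))
row(.515,-.238,.06,.035)
```

```text
[ 0.49709151 -0.24477298  0.19127379] [3.13941073e+00 1.42807588e-03 1.60814451e+00] 0.033085229910046046 0.0
743 [ 0.65240634 -0.20460466  0.06773034] ((0.6358292698860168, -0.23927046358585358), (0.032782476395368576, 0.07014619559049606), 2.2945454120635986)
row [ 1.600e-01 -3.000e-02  9.013e+01] [  6.3  17.9 131.3]
```

View pics/w5.png

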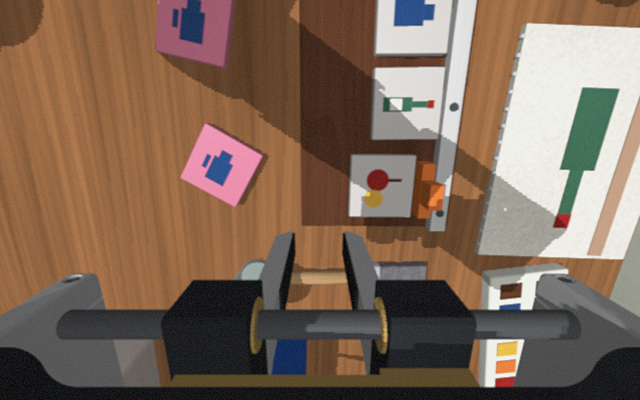

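The spacer stands in the gap at (415–445, 160–218), behind the untouched fruit tile (350–415, 155–217). Next I turn the tool to push.

Emit:
arm_command --targets '[0, 0, 8.5, 6, 8, 0, 0.3, 0, 0, 17, 6, 8, 0, 0.3, 0, 0, 25.5, 6, 8, 0, 0.3, 0, 0, 34, 6, 8, 10, 0.3, 0, 0, 42.5, 6, 8, 20, 0.3, 0, 0, 51, 6, 8, 40, 0.3, 0, 0, 59.5, 6, 8, 60, 0.3, 0, 0, 68, 6, 8, 70, 0.3, 0, 0, 76.5, 6, 8, 80, 0.3, 0, 0, 85, 6, 8, 85, 0.3, 0, 0, 90.1, 6, 8, 91, 0.3, 0, 0, 90.1, 6, 8, 91, 0.3, 0, 0, 90.1, 6, 8, 91, 0.3]'

```text
time: 12.45
tool_pos: [0.5068, -0.2381, 0.0986]
ee_rot: [-3.141, -0.0, 0.04]
wrist_force: [0.1, 0.5, 0.6]
width: 0.0332
finger_force: 0.0
```

Run:
```python
from h import *
o=robot.get_obs();print(o['tool_pos'],o['ee_rot'],o['width'])
row(.505,-.238,.0165,.036)
```

```text
[ 0.50684327 -0.23814852  0.09857331] [-3.14146378e+00 -1.15180127e-04  3.98523779e-02] 0.03323397209264768
row [-0.01 -0.01  0.22] [-1.8 -0.2 82.1]
```

Emit:
arm_command --targets '[0, 0, 0.2, -2, 0, 35, 0.3, 0, 0, 0.2, -2, 0, 65, 0.3, 0, 0, 0.2, -2, 0, 78, 0.3, 0, 0, 0.2, -2, 0, 81, 0.3, 0, 0, 0.2, -2, 0, 81, 0.3, 0, 0, 0.2, 6, 0, 81, 0.3, 0, 0, 0.2, 12, 0, 81, 0.3, 0, 0, 0.2, 15, 0, 81, 0.3, 0, 0, 0.2, 17, 0, 81, 0.3, 0, 0, 0.2, 19, 0, 81, 0.3, 0, 0, 0.2, 21, 0, 81, 0.3, 0, 0, 0.2, 23, 0, 81, 0.3, 0, 0, 0.2, 25, 0, 81, 0.3, 0, 0, 0.2, 27, 0, 81, 0.3, 0, 0, 0.2, 27, 0, 81, 0.3]'

```text
time: 13.95
tool_pos: [0.5331, -0.2373, 0.0177]
ee_rot: [3.141, -0.0, 0.034]
wrist_force: [-2.4, 0.2, 1.6]
width: 0.0328
finger_force: 1.2
```

Emit:
arm_command --targets '[0, 0, 0, 1, 0, 0, 0.3, 0, 0, 0, 2, 0, 0, 0.3, 0, 0, 0, 3, 0, 0, 0.3, 0, 0, 0, 4, 0, 0, 0.3, 0, 0, 0, 4, 0, 0, 0.3]'

```text
time: 14.45
tool_pos: [0.5356, -0.2371, 0.0177]
ee_rot: [-3.141, 0.003, 0.034]
wrist_force: [-6.5, 0.0, 5.0]
width: 0.033
finger_force: 3.4
```

Emit:
arm_command --targets '[0, 0, 0, 1, 0, 0, 0.3, 0, 0, 0, 2, 0, 0, 0.3, 0, 0, 0, 2, 0, 0, 0.3, 0, 0, 0, 2, 0, 0, 0.3]'

```text
time: 14.85
tool_pos: [0.5356, -0.2371, 0.0177]
ee_rot: [-3.141, 0.008, 0.034]
wrist_force: [-11.6, -0.8, 8.8]
width: 0.0332
finger_force: 5.7
```

Run:
```python
from h import *
a=snap('wrist');b=snap('top')
wr=a['color'][60:360,170:470]; tp=b['color'][140:240,280:420]
im=np.hstack([cv2.resize(wr,(400,400)),cv2.resize(tp,(400,400))]);cv2.imwrite('pics/end.png',im[...,::-1])
```

```text
(no output)
```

View pics/end.png

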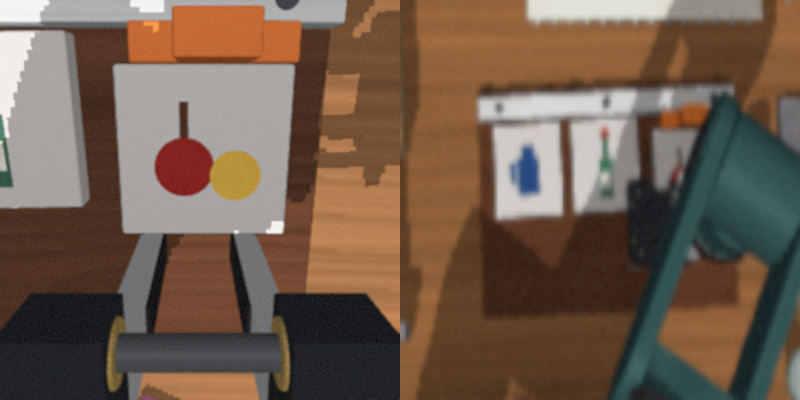

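The fruit tile, spacer and fence are flush: the spacer (128–300) is centred on the tile, and both fingers press its near side. The neighbouring tiles have not moved.

```bash
python3 -c "
from h import *
print(robot.close_job())"
```

```text
the job is handed in; nothing more can be done
None
```

I opened the drawer, set the spacer in the gap behind the fruit tile, and pressed tile, spacer and fence flush. The job was handed in at about 15 s with the fingers still pushing at about 12 N; no verdict was returned.

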